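Hang the parts bin on the rail and put the inspected capacitor in it

TASK

Hang the narrow dark bin from the bench on the aluminium rail, in the free place between the two wide bins: with its front tipped up, drop the strip at its back over the rail's upper edge, then lower the front until the bin is level, flat against the rail and locked. Then pluck the round can capacitor from the pocket tray under the microscope, coming in at a slant, and set it gently in the bin you hung, not dropping it from a height. Do not bump the microscope, and leave the other parts in the tray and the things on the bench where they are.

Things in the scene. Friction and masses are not known exactly. Their poses are not given: they have to be found in the camera images.
- bin_mid (a point): Dark plastic bin loose on the bench, upright, open above: 105 mm long (x), 64 wide (y), 50 high, 110 g. Point: its centre, 25 mm above the underside; back face at x +50 mm, front at -55. x points to its back, z up. Side walls 2.5 mm, 50 high over the rear 60 mm, sloping to a 24 mm front lip; inside 59 wide, floor 3 thick. Grip it across the width by the side walls.
- bin_strip (a point): On the bin: middle of the underside of its rear flange, at the back face, 50 mm behind and 23 above bin_mid; axes as the bin. The flange (56 mm wide) runs 5.5 mm back; from it a 3 mm thick strip hangs 26 mm long, leaning 30 degrees back from vertical: its end is 21 mm behind the back face, 22.5 below this point. Meets cleat when the bin is home.
- bin_lug (a point): On the bin: end of the lug at the bottom of its back face, 40 mm wide, 4 thick, sticking out 10 mm; 60 mm behind and 21 below bin_mid. It swings into the rail's slot as the bin's front is lowered.
- cleat (a point): Fixed hollow aluminium rail on posts, left on the bench, 420 mm long (y). Point: top edge of its front plate at the front face, 165 mm above the bench, middle of the free place. x points into the rail, away from the robot; z up. Plate 4 mm thick; behind it a channel 32 mm wide, open above, 70 deep; rear wall 8 mm higher than this point.
- rail_slot (a point): On the rail: middle of the 10 mm high slot along the front plate, 44 mm below cleat; axes as cleat. It takes the bin's lug, so the bin goes on only with its front tipped up over 13 degrees (20 to 25 is good): lower the strip behind the plate until the flange sits on the plate's top, then turn the bin level about that edge.
- hung_left (a point): Wide dark bin fixed on the rail, 100 mm wide, 105 long, 50 high; this point is its centre: 135 mm along +y from cleat, 50 in front of the plate, 23 below its top. Axes as cleat.
- hung_right (a point): The same, 135 mm along -y from cleat. The free place between the two is 170 mm wide.
- cap_mid (a point): Can capacitor, loose, 12 g: round aluminium can 18 mm across on a 19 mm square black base 3 mm thick, 22 mm high in all. Point: its centre, 11 mm up. It stands upright in one of the three front pockets (the row nearer the robot) of the tray; the other two and the middle rear pocket hold flat grey inductors.
- tray: Fixed black pocket tray under the microscope, on the bench: 100 mm (x) by 144 mm (y), 10 high; origin at the centre of its underside, x away from the robot. Six 21 mm square pockets, 5 deep, at x = -22 and +22 mm, y = -44, 0, +44 mm. The capacitor stands 17 mm above the tray's top.
- scope: Fixed white stereo microscope on a boom stand. Origin on the bench 10 mm before the optical axis; x away from the robot, z up. Its boom runs at x +10 mm, 290 mm up, to a 380 mm column at y = -290 mm on a 210 x 220 mm base. No room over the tray for an upright gripper: come from the -x side, tool slanting 35 to 45 degrees, fingers pointing down and to +x.
- scope_lens (a point): On the optical axis, at the underside of the ring light (84 mm across), 135 mm above the bench; axes as scope. From 47 mm higher the microscope's body is about 105 mm across, rising to 330 mm above the bench; eyepieces lean to +x.
- coil1: Flat grey inductor in the tray, 18 x 18 x 8 mm, origin under its centre; leave alone.
- coil2: As coil1.
- coil3: As coil1, in the middle rear pocket.
- tweezers: Steel tweezers, 130 mm long, lying on the bench; leave alone.
- screwdriver: Screwdriver, 170 mm long, lying on the bench; leave alone.
- flux: Small bottle, 36 mm across, 85 mm high; leave alone.
- reel: Reel, 54 mm across, 44 mm high; leave alone.
- clampstand: Little stand with two clips, 64 mm foot, 76 mm high, clips reaching 60 mm out; leave alone.
Mind the look-alikes: they are no part of the job. What is shaped like the tray but white or yellow is not meant.

How it is judged:
On the way, in this order (a step that is already met when the one before it is completed fails the run):
1. the bin hangs locked on the rail, let go (x of bin_strip in the frame of cleat between -0.005 and 0.005 m and y of bin_strip in the frame of cleat between -0.05 and 0.05 m and z of bin_strip in the frame of cleat between -0.004 and 0.004 m and angle between bin_mid's own z axis and vertical below 0.09 rad and angle between the y axis of bin_mid and the y axis of cleat, either way round below 0.08 rad and contact force between bin and the fingers below 0.1 N), for 0.3 s.
2. the capacitor is lifted out of its pocket in the gripper (z of cap_mid in the frame of tray above 0.03 m and contact force between cap and the fingers above 0.5 N), for 0.2 s.
At the end, for the whole second after the job is handed in: The bin hangs in the free place, home on the cleat: its flange point within 4 mm in height and 5 mm in depth of the cleat point, within 50 mm of the middle of the free place, level and in line with the rail within about 5 degrees. The capacitor lies at rest inside that bin (standing or lying) (x of bin_strip in the frame of cleat between -0.005 and 0.005 m and y of bin_strip in the frame of cleat between -0.05 and 0.05 m and z of bin_strip in the frame of cleat between -0.004 and 0.004 m and angle between bin_mid's own z axis and vertical below 0.09 rad and angle between the y axis of bin_mid and the y axis of cleat, either way round below 0.08 rad and x of cap_mid in the frame of bin_mid between -0.053 and 0.048 m and y of cap_mid in the frame of bin_mid between -0.03 and 0.03 m and z of cap_mid in the frame of bin_mid between -0.025 and -0.002 m and linear speed of each of cap, bin below 0.02 m/s); the robot touches nothing.
It fails at once if the microscope is bumped (over 5 N) (contact force between scope and the arm above 5 N or contact force between scope and the fingers above 5 N).
It fails at once if the capacitor falls freely from more than about 25 mm (linear speed of cap above 0.7 m/s and contact force between cap and the fingers below 0.05 N).
It fails at once if another part in the tray is moved more than 8 mm (distance of any of coil1, coil2, coil3 from where it was at the start of the episode above 0.008 m).
It fails at once if a thing on the bench is moved more than 30 mm (distance of any of tweezers, screwdriver, flux, reel, clampstand from where it was at the start of the episode above 0.03 m).
It also fails if it takes over 64 s, if anything falls off the work surface, if the arm or the gripper's body presses on something with over 40 N, if the wrist force passes 120 N, or if a joint passes its speed limit or range.

ROBOT

A 6-joint arm with a two-finger parallel gripper is mounted at the origin on the work surface. World frame = base frame: x ahead of the robot, y to its left, z up, the work surface at z = 0. Lengths are in m, angles in rad, forces in N, time in s.
With the tool pointing down it reaches from about 0.35 to 0.975 m from the base axis. Payload 7.1 kg.
Tool frame: the origin (TCP) lies midway between the tips of the shut fingers; the grasp point (between the pads) lies 19 mm behind it; z points along the fingers, x is the direction in which the jaws open and shut, and the axes are right-handed (so a half turn about z gives the same grasp; the last joint's range is limited). The gripper opens to 88 mm and grips with 3 to 60 N. Pads are 20 mm wide; open, the fingers measure 115 mm over their backs; the gripper's body (75 mm by 178 mm) begins 61 mm behind the grasp point.
Start: joints at [-1.268, 0.423, 1.63, -0, 1.089, -0.019], TCP at [0.198, -0.593, 0.223] pointing down, gripper open.
Joint ranges: [-3, 3], [-0.9, 2.11], [0.09, 2.58], [-1.31, 4.45], [0.11, 2.69], [-2.54, 2.54]. Speed limits (rad/s): [2.39, 2.39, 3.01, 3.14, 3.14, 3.14].

INTERFACE

Orientations are given as a unit quaternion [w, x, y, z].
In Python, from station import move_pose, movel, movej, command_gripper, wait, inverse_kinematics, read_camera, camera_info, MotionError, job_done, get_time, get_joint_pos, get_qvel, get_effort, get_tcp_pos, get_ee_rot, get_ft_force, get_ft_torque, get_grip_width gives the robot as it stands. Calls block until the motion is done:
- move_pose(position, orientation): joint-space move of the TCP to a pose.
- movel(position, frame=None, v=0.15, until_force=None): straight line of the TCP; frame=None keeps the orientation; v is the mean speed in m/s. With until_force (N) it stops when the force on the tool has changed by that much, and returns True; else False.
- movej(angles): joint-space move.
- command_gripper(opening): opening from 0.0 (shut) to 1.0 (fully open); the grip force is fixed at half the most; returns when the fingers have stopped.
- wait(seconds).
- inverse_kinematics(position, orientation): joint angles nearest the present ones, or None.
- read_camera(name): name is "scene" or "top"; returns the picture (480x640x3 uint8, red, green, blue); there is no depth.
- camera_info(name): a dict with "intrinsics" (3x3 intrinsics, pixels), "T" (4x4, takes a point from camera to world coordinates). Camera axes: x right, y up, looking along -z (the intrinsics and any distortion apply to the point x, -y, -z); pixel columns grow to the right and rows downward; lengths in m; the calibration is good to about 2 mm. A picture is of the moment at which its call begins. camera_info takes no time and is no camera call.
A pose or a line that the arm cannot do raises MotionError and nothing moves.
- job_done(): hands the job in, once; it reports no verdict.
Readings, each from a call of its own:
- get_time(): time.
- get_joint_pos(): joint angles.
- get_qvel(): joint speeds.
- get_effort(): joint torques, N m.
- get_tcp_pos(): TCP position.
- get_ee_rot(): TCP orientation.
- get_ft_force(): force on the tool from outside, world axes, zero at the start.
- get_ft_torque(): the same for the moment, N m.
- get_grip_width(): opening from 0.0 (shut) to 1.0 (fully open).
Only numpy, scipy, OpenCV 4.12 (cv2) and the standard library are available. Lean on these libraries where they do the work, as an engineer would, in place of code of your own. Each camera call takes 0.05 s, during which the arm holds its last target. There are 200 camera calls.

## Working session

There is one attempt and no reset: what is moved stays moved. The work goes in short steps, each a Python script; the robot and the scene stay as the last script left them, time stands still between calls to the robot, and variables do not carry over. Pictures are saved under pics/ and viewed, about 8 in all and at most 12, crops included, and the job is handed in when it is done.

```bash
ls; mkdir -p pics; python3 - <<'E'
from station import *
import cv2,numpy as np
np.set_printoptions(precision=4,suppress=True)
for n in("scene","top"):
    im=read_camera(n); cv2.imwrite(f"pics/{n}0.png",im[:,:,::-1]); c=camera_info(n); print(n,c)
print(get_time(),get_tcp_pos(),get_ee_rot())
E
```

```text
pics
scene {'intrinsics': array([[470.8883,   0.    , 321.9122],
       [  0.    , 470.8883, 233.643 ],
       [  0.    ,   0.    ,   1.    ]]), 'T': array([[-0.7691, -0.5592,  0.3094,  0.8473],
       [ 0.6391, -0.6671,  0.3829,  0.3698],
       [-0.0077,  0.4922,  0.8704,  1.1202],
       [ 0.    ,  0.    ,  0.    ,  1.    ]])}
top {'intrinsics': array([[594.5586,   0.    , 320.5587],
       [  0.    , 594.5586, 238.2765],
       [  0.    ,   0.    ,   1.    ]]), 'T': array([[ 0.0243,  0.9945, -0.1019,  0.3624],
       [-0.9995,  0.026 ,  0.0155, -0.0428],
       [ 0.0181,  0.1014,  0.9947,  1.71  ],
       [ 0.    ,  0.    ,  0.    ,  1.    ]])}
0.1 [ 0.1976 -0.5924  0.222 ] [-0.0004  0.8113 -0.5847 -0.0006]
```

View pics/scene0.png

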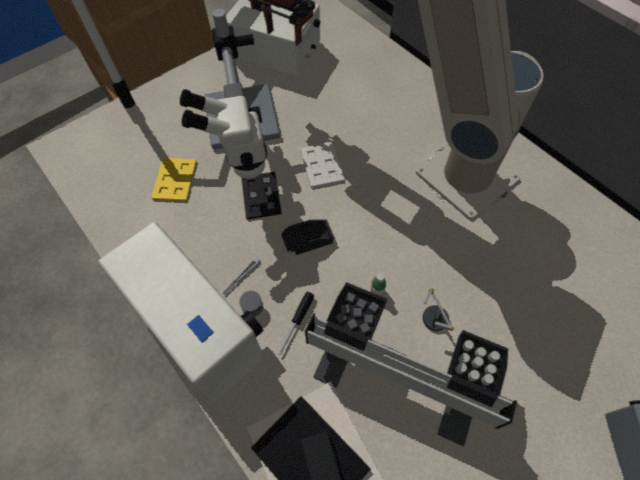

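View pics/top0.png

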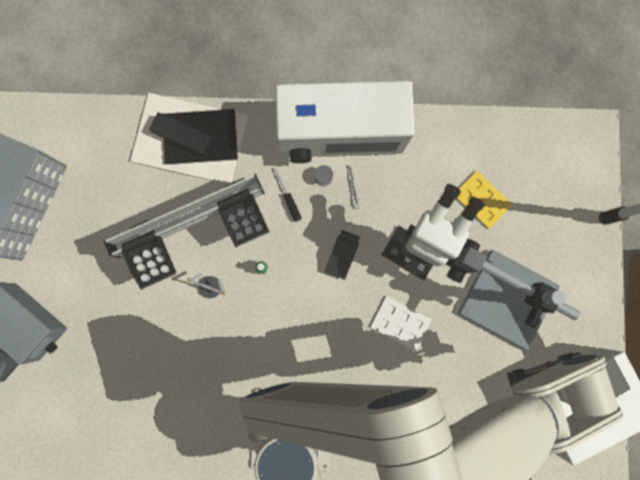

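The top view shows the rail from (108,247) to (260,182). The loose narrow bin is at (342,255) there and at (308,236) in the scene view. The black tray is at (410,250) top and (262,195) scene.

Possible look-alikes, with top pixels:
- **Bins:** the hung bins at (148,260) and (243,218), which are wide and filled, and the black box at (200,135).
- **Trays:** the white tray at (400,318) and the yellow tray at (482,198).

I choose the loose bin at (342,255) and the black tray under the scope, and I'll check both in close crops.

```bash
python3 - <<'E'
import cv2,numpy as np
s=cv2.imread("pics/scene0.png");t=cv2.imread("pics/top0.png")
def crop(i,x,y,w,h,k):return cv2.resize(i[y:y+h,x:x+w],None,fx=k,fy=k,interpolation=cv2.INTER_CUBIC)
a=crop(s,235,160,105,100,4);a=cv2.convertScaleAbs(a,alpha=1.8,beta=15)
b=crop(t,320,205,125,100,3)
b=cv2.convertScaleAbs(b,alpha=1.8,beta=15)
c=np.zeros((400,800,3),np.uint8);c[:400,:420]=a;c[:300,425:800]=b
cv2.imwrite("pics/c1.png",c)
a=crop(s,295,270,230,150,3.47)[:520];cv2.imwrite("pics/c2.png",cv2.convertScaleAbs(a,alpha=1.5,beta=10))
a=crop(t,95,165,180,130,4.4);cv2.imwrite("pics/c3.png",cv2.convertScaleAbs(a,alpha=1.3,beta=10))
E
```

```text
(no output)
```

View pics/c1.png

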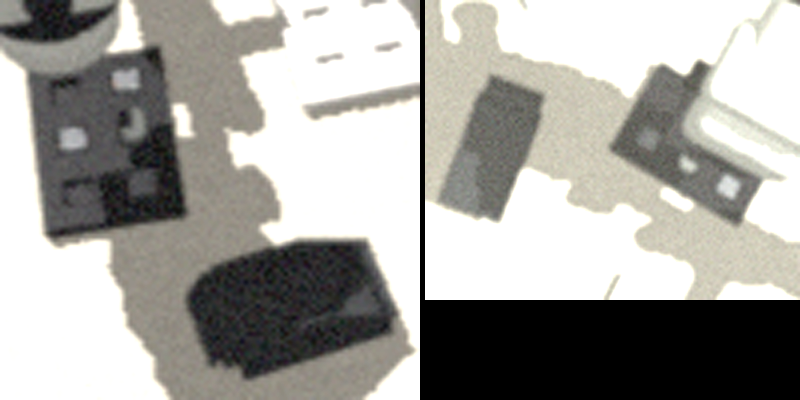

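View pics/c2.png

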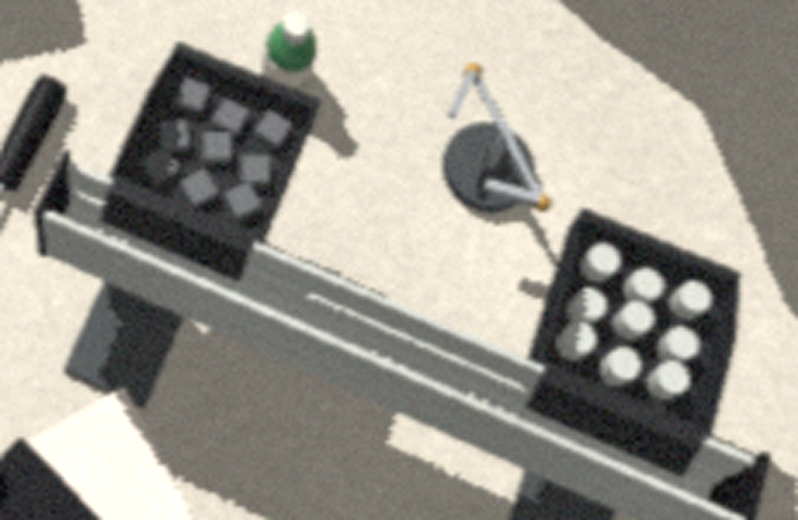

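View pics/c3.png

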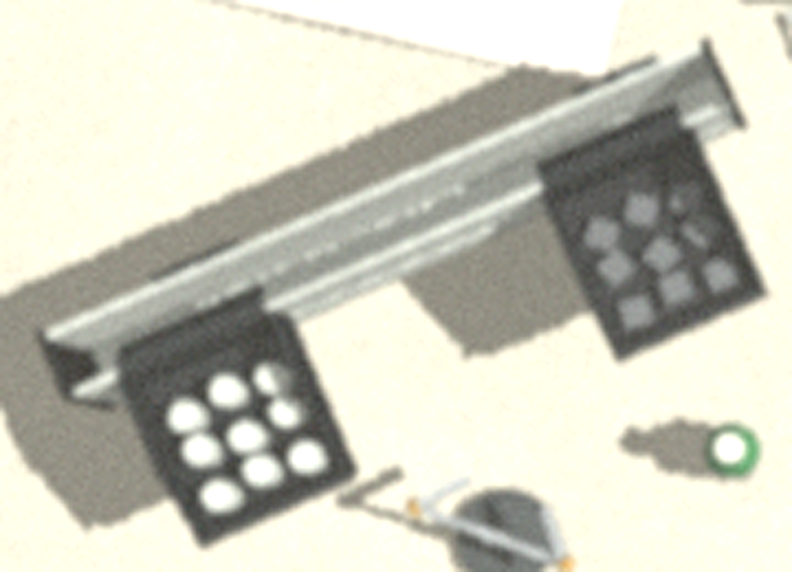

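The crops confirm the choice. The loose bin's low lit lip faces the robot and its strip is on the far side. The can stands in the middle front pocket, at about (268,190) in the scene view and (408,259) in the top view, with inductors on both sides of it. Next I compute the poses.

```bash
cat > h.py <<'E'
from station import *
import numpy as np, cv2
from scipy.spatial.transform import Rotation as R
np.set_printoptions(precision=4,suppress=True)
def cast(n,px,z):
    c=camera_info(n);K=c["intrinsics"];T=c["T"];px=np.atleast_2d(px).astype(float)
    d=np.c_[(px[:,0]-K[0,2])/K[0,0],-(px[:,1]-K[1,2])/K[1,1],-np.ones(len(px))]@T[:3,:3].T
    o=T[:3,3];return o+d*((z-o[2])/d[:,2])[:,None]
def proj(n,p):
    c=camera_info(n);K=c["intrinsics"];T=c["T"];q=(np.atleast_2d(p)-T[:3,3])@T[:3,:3]
    return np.c_[K[0,0]*q[:,0]/-q[:,2]+K[0,2],K[1,1]*-q[:,1]/-q[:,2]+K[1,2]]
def yaw(d): return np.degrees(np.arctan2(d[1],d[0]))
E
python3 - <<'E'
from h import *
S=cv2.imread("pics/scene0.png");T=cv2.imread("pics/top0.png")
gs=cv2.cvtColor(S,6).astype(float);gt=cv2.cvtColor(T,6).astype(float)
def ridge(g,a,b,h=4):
    a,b=np.array(a),np.array(b);d=(b-a)/np.linalg.norm(b-a);n=np.array([-d[1],d[0]]);o=[];s=np.arange(-h,h+.01,.25)
    for t in np.linspace(.08,.92,40):
        p=a+t*(b-a)+s[:,None]*n
        v=cv2.remap(g.astype(np.float32),p[:,0].astype(np.float32)[None],p[:,1].astype(np.float32)[None],1)[0]
        i=v.argmax();o.append(p[i])
    vx,vy,x,y=cv2.fitLine(np.array(o,np.float32),cv2.DIST_HUBER,0,.01,.01).ravel();return np.array([x,y]),np.array([vx,vy])
for n,g,a,b in(("scene",gs,(368.5,340.6),(452.1,376.6)),("top",gt,(155.2,233.2),(218.9,208.2))):
    c,d=ridge(g,a,b,2.5);W=cast(n,[c,c+20*d,c-20*d],.165);print("plate",n,c,W[0],"yaw of line",yaw(W[1]-W[2]))
# free place centre
print("free mid top",cast("top",[(543/4.4+95,180/4.4+165),(275/4.4+95,300/4.4+165)],.165))
print("free mid scene",cast("scene",[(250/3.47+295,248/3.47+270),(537/3.47+295,367/3.47+270)],.165))
# tray
print("tray scene corners",cast("scene",[(274.5,172),(281.25,213.25),(246.2,218.8)],.01))
c1=lambda x,y:(x/4+235,y/4+160); t1=lambda x,y:((x-425)/3+320,y/3+205)
print("coils scene",cast("scene",[c1(126,78),c1(143,183),c1(72,138)],.013)); print("cap scene z.02",cast("scene",[c1(132,124)],.02))
print("coils top",cast("top",[t1(729,187),t1(648,139)],.013),"cap",cast("top",[t1(688,163)],.02)); print("traytop",cast("top",[t1(612,150),t1(740,224)],.01))
# bin
for n,g,box in(("scene",gs,(278,212,342,258)),("top",gt,(318,225,366,284))):
    x0,y0,x1,y1=box;m=(g[y0:y1,x0:x1]<(50 if n=="scene" else 62)).astype(np.uint8)
    m=cv2.morphologyEx(m,cv2.MORPH_CLOSE,np.ones((5,5)));cs,_=cv2.findContours(m,0,1);k=max(cs,key=cv2.contourArea)
    ap=cv2.approxPolyDP(cv2.convexHull(k),1.2,True)[:,0]+[x0,y0];print(n,cv2.contourArea(k))
    for z in(.05,.025):
        w=cast(n,ap,z);print(np.c_[ap,w[:,:2]]);
        if n=="top": r=cv2.minAreaRect((cast(n,k[:,0]+[x0,y0],z)[:,:2]*1000).astype(np.float32));print(r)
E
```

```text
plate scene [409.8129 356.7571] [0.5544 0.2847 0.165 ] yaw of line 117.53373641620144
plate top [187.7727 220.1209] [0.5591 0.2807 0.165 ] yaw of line -64.2561746405313
free mid top [[0.5988 0.2026 0.165 ]
 [0.5228 0.3575 0.165 ]]
free mid scene [[0.5996 0.2058 0.165 ]
 [0.5204 0.3623 0.165 ]]
tray scene corners [[ 0.4265 -0.3672  0.01  ]
 [ 0.4976 -0.2412  0.01  ]
 [ 0.5828 -0.2891  0.01  ]]
coils scene [[ 0.4615 -0.3586  0.013 ]
 [ 0.5061 -0.2781  0.013 ]
 [ 0.522  -0.3411  0.013 ]]
cap scene z.02 [[ 0.4845 -0.319   0.02  ]]
coils top [[ 0.4601 -0.3599  0.013 ]
 [ 0.5041 -0.2819  0.013 ]] cap [[ 0.4816 -0.3193  0.02  ]]
traytop [[ 0.4929 -0.2479  0.01  ]
 [ 0.4252 -0.3713  0.01  ]]
scene 1252.0
[[326.     221.       0.4339  -0.1236]
 [333.     237.       0.4512  -0.0747]
 [332.     243.       0.4646  -0.0629]
 [298.     254.       0.5517  -0.0943]
 [287.     251.       0.5679  -0.1191]
 [281.     235.       0.5512  -0.1664]
 [285.     228.       0.5304  -0.1765]
 [310.     220.       0.4645  -0.1533]]
[[326.     221.       0.4243  -0.1351]
 [333.     237.       0.4419  -0.0851]
 [3
[... 374 characters left out ...]
       0.4283  -0.1367]
 [337.     275.       0.4306  -0.1171]
 [333.     251.       0.4975  -0.1045]
 [338.     237.       0.5373  -0.1176]
 [342.     231.       0.5545  -0.1285]]
((490.61541748046875, -131.95912170410156), (59.04861831665039, 123.11356353759766), 70.79275512695312)
[[355.     235.       0.5469  -0.1672]
 [358.     238.       0.5385  -0.1759]
 [353.     256.       0.4867  -0.1626]
 [344.     276.       0.4293  -0.1381]
 [337.     275.       0.4316  -0.1182]
 [333.     251.       0.4995  -0.1054]
 [338.     237.       0.5399  -0.1188]
 [342.     231.       0.5574  -0.1298]]
((492.54669189453125, -133.3013916015625), (59.93794250488281, 124.96772766113281), 70.79273223876953)
```

```bash
python3 - <<'E'
from h import *
S=cv2.imread("pics/scene0.png");T=cv2.imread("pics/top0.png")
G={"scene":cv2.cvtColor(S,6).astype(np.float32),"top":cv2.cvtColor(T,6).astype(np.float32)}
def fit(n,a,b,h,z,edge,name,lo=.1,hi=.9):
    g=cv2.GaussianBlur(G[n],(0,0),.7);a,b=np.array(a,float),np.array(b,float);d=(b-a)/np.linalg.norm(b-a);nn=np.array([-d[1],d[0]]);s=np.arange(-h,h+.01,.2);o=[]
    for t in np.linspace(lo,hi,40):
        p=(a+t*(b-a)+s[:,None]*nn).astype(np.float32);v=cv2.remap(g,p[:,0][None],p[:,1][None],1)[0]
        if edge: v=np.abs(np.gradient(v))
        i=v.argmax()
        if 0<i<len(s)-1:o.append(p[i])
    o=np.array(o,np.float32);vx,vy,x,y=cv2.fitLine(o,cv2.DIST_HUBER,0,.01,.01).ravel()
    r=np.abs((o-[x,y])@[-vy,vx]).mean();W=cast(n,[(x,y),(x+15*vx,y+15*vy),(x-15*vx,y-15*vy)],z)
    print(name,n,len(o),"res %.2f"%r,"px",x,y,vx,vy,"W",W[0,:2],"yaw %.1f"%(yaw(W[1]-W[2])%180));return W[0]
c1=lambda x,y:(x/4+235,y/4+160); t1=lambda x,y:((x-425)/3+320,y/3+205);c2=lambda x,y:(x/3.47+295,y/3.47+270);c3=lambda x,y:(x/4.4+95,y/4.4+165)
fit("scene",c2(60,220),c2(740,513),2.5,.173,0,"rear")
fit("top",c3(55,333),c3(650,65),2.5,.173,0,"rear")
fit("scene",c1(392,332),c1(248,378),3,0,1,"bin+y bottom")
fit("scene",c1(368,240),c1(300,241),2,.037,1,"bin-y slope")
fit("scene",c1(370,240),c1(395,328),3,.012,1,"bin front")
fit("top",t1(545,95),t1(500,220),3,.045,1,"bin-y rim",.1,.6)
fit("top",t1(492,76),t1(440,205),3,.02,1,"bin+y")
fit("top",t1(440,205),t1(500,220),3,.024,1,"binfront")
fit("top",t1(492,76),t1(545,95),3,.035,1,"binback")
fit("top",t1(612,150),t1(740,223),3,.01,1,"trayfront")
fit("scene",c1(158,48),c1(185,213),2,.01,1,"trayfront")
E
```

```text
rear scene 40 res 0.17 px 407.6403 375.09467 0.914117 0.40545058 W [0.5858 0.3083] yaw 115.8
rear top 40 res 0.19 px 173.19655 211.15657 0.91515505 -0.40310204 W [0.5806 0.3179] yaw 115.8
bin+y bottom scene 40 res 0.16 px 314.4778 248.64386 0.9492146 -0.31462947 W [ 0.4939 -0.1002] yaw 160.6
bin-y slope scene 40 res 0.14 px 319.5722 219.50917 0.9998823 -0.015344548 W [ 0.4392 -0.1443] yaw 141.0
bin front scene 40 res 0.24 px 330.4521 228.85446 0.40782177 0.91306156 W [ 0.426  -0.1143] yaw 70.9
bin-y rim top 40 res 0.22 px 355.25354 252.09503 0.33709937 -0.9414691 W [ 0.4964 -0.1673] yaw 161.4
bin+y top 38 res 0.21 px 332.28012 249.12112 0.378646 -0.9255416 W [ 0.5052 -0.1034] yaw 159.1
binfront top 40 res 0.34 px 334.7514 276.82773 0.969931 0.24338003 W [ 0.4263 -0.112 ] yaw 77.4
binback top 40 res 0.17 px 351.5326 233.16376 0.9337339 0.35796797 W [ 0.5508 -0.1565] yaw 70.4
trayfront top 40 res 0.28 px 402.5966 267.8227 0.8588505 0.51222634 W [ 0.4575 -0.3066] yaw 60.5
trayfront scene 40 res 0.29 px 278.2839 193.51378 0.14298706 0.9897246 W [ 0.4639 -0.2994] yaw 59.7
```

```bash
cat >> h.py <<'E'
def rotm(yw,slant,flip=False):
    "fingers point down and, by slant (deg), to +x of a frame of given yaw (deg); jaws along its y"
    a,s=np.radians(yw),np.radians(slant);ex=np.array([np.cos(a),np.sin(a),0]);ey=np.array([-ex[1],ex[0],0])
    d=np.sin(s)*ex-np.cos(s)*np.array([0,0,1]);x=-ey if flip else ey
    return np.c_[x,np.cross(d,x),d]
def quat(M): q=R.from_matrix(M).as_quat();return [q[3],q[0],q[1],q[2]]
BIN=np.array([.4825,-.129,.025]);BY=-19.4
CLEAT=np.array([.5563,.2800,.165]);CY=25.8
CAP=np.array([.483,-.3195,.016]);TY=-29.7
GB=np.array([.012,0,.007])  # grasp point in bin frame
FL=False
def binpose(strip,yw,tip):
    "tool pose for bin_strip at given world point, bin yaw, front tipped up by tip deg; tool slant 20 when level"
    a=np.radians(yw);t=np.radians(tip);Rz=R.from_euler('z',a).as_matrix()
    Rb=Rz@R.from_euler('y',t).as_matrix() # +x goes down => front up
    M=rotm(yw,20-tip,FL);return strip+Rb@(GB-np.array([.05,0,.023]))+.019*M[:,2],quat(M)
def strip(off,c=None): # offset in the cleat frame
    a=np.radians(CY);return CLEAT+R.from_euler('z',a).as_matrix()@np.array(off)
E
python3 - <<'E'
import h; from h import *
j=np.array(get_joint_pos())
bs=BIN+R.from_euler('z',np.radians(BY)).as_matrix()@[.05,0,.023]
for f in(0,1):
    h.FL=bool(f);print(f)
    for p,q in(binpose(bs,BY,0),binpose(bs+[0,0,.2],BY,0),binpose(strip([0,0,.06]),CY,20),binpose(strip([0,0,0]),CY,0),(CAP+[0,0,.004],quat(rotm(TY,40,f))),(CAP+[0,0,.004]-.1*rotm(TY,40)[:,2],quat(rotm(TY,40,f)))):
        s=inverse_kinematics(p,q);print(p,None if s is None else np.array(s))
print(inverse_kinematics([.12,-.37,.42],get_ee_rot()))
E
```

```text
0
[ 0.4999 -0.1351  0.0141] None
[ 0.4999 -0.1351  0.2141] [-0.2737  0.1477  2.1003 -0.0427  0.5456 -1.4733]
[0.5192 0.2621 0.204 ] [ 0.447   0.3823  1.7431 -0.      1.0162 -1.5741]
[0.5279 0.2663 0.1311] [ 0.4463  0.3931  2.0089  0.0036  0.3906 -1.5778]
[ 0.483  -0.3195  0.02  ] [-0.6502  0.6872  2.2484  2.9626  0.4945  1.6275]
[ 0.4272 -0.2877  0.0966] [-0.6769  0.4495  2.3866  2.8773  0.3989  1.6933]
1
[ 0.4999 -0.1351  0.0141] None
[ 0.4999 -0.1351  0.2141] [-0.2737  0.1477  2.1003 -0.0427  0.5456  1.6683]
[0.5192 0.2621 0.204 ] [ 0.447   0.3823  1.7431 -0.      1.0162  1.5675]
[0.5279 0.2663 0.1311] [0.4463 0.3931 2.0089 0.0036 0.3906 1.5638]
[ 0.483  -0.3195  0.02  ] [-0.6502  0.6872  2.2484  2.9626  0.4945 -1.5141]
[ 0.4272 -0.2877  0.0966] [-0.6769  0.4495  2.3866  2.8773  0.3989 -1.4483]
[-1.2877 -0.1452  1.8465 -0.      1.4417 -0.0387]
```

```bash
sed -i 's/M=rotm(yw,20-tip,FL)/M=rotm(yw,SL-tip,FL)/; s/^FL=False/FL=False;SL=0/' h.py
python3 - <<'E'
from h import *
bs=BIN+R.from_euler('z',np.radians(BY)).as_matrix()@[.05,0,.023]
L=[binpose(bs+[0,0,z],BY,0) for z in(.22,.06,0)]
for p,q in L+[binpose(strip([0,0,.15]),CY,20),binpose(strip([0,0,.002]),CY,20),binpose(strip([0,0,0]),CY,0)]:
    s=inverse_kinematics(p,q);print(p,None if s is None else np.array(s))
movel([.12,-.37,.42],v=.3)
j=np.array(get_joint_pos());j[0]=-.3;movej(j.tolist())
command_gripper(1.0)
move_pose(*L[0]);movel(L[1][0],v=.3);movel(L[2][0],v=.08)
print(get_time(),get_tcp_pos(),get_ft_force())
for n in("scene","top"):cv2.imwrite(f"pics/{n}1.png",read_camera(n)[:,:,::-1])
s=cv2.imread("pics/scene1.png")[150:290,230:390];t=cv2.imread("pics/top1.png")[200:340,280:440]
cv2.imwrite("pics/c4.png",cv2.convertScaleAbs(cv2.resize(np.hstack([s,t]),None,fx=2.5,fy=2.5,interpolation=2),alpha=1.6,beta=10))
E
```

```text
[ 0.4938 -0.133   0.233 ] [-0.2863  0.2433  1.8689 -0.      1.0295 -1.5185]
[ 0.4938 -0.133   0.073 ] [-0.2863  0.4932  1.9683 -0.      0.6801 -1.5185]
[ 0.4938 -0.133   0.013 ] [-0.2863  0.606   1.9786 -0.      0.557  -1.5185]
[0.5134 0.2592 0.2951] [ 0.4475  0.4561  1.4479 -0.001   1.5866 -1.5735]
[0.5134 0.2592 0.1471] [ 0.4475  0.6101  1.5553 -0.001   1.3253 -1.5732]
[0.5221 0.2635 0.13  ] [ 0.447   0.4854  1.7827 -0.      0.8735 -1.5741]
5.7833 [ 0.494  -0.1331  0.0132] [ 0.4785 -0.3239  0.489 ]
```

View pics/c4.png

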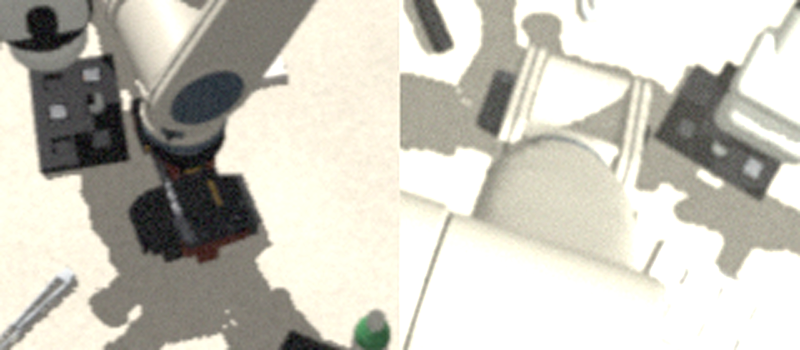

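The gripper straddles the bin, so I'll grip, lift and carry it to a point above the rail, then check.

```bash
python3 - <<'E'
from h import *
command_gripper(0.0);print("grip w",get_grip_width())
p=get_tcp_pos();movel([p[0],p[1],.25],v=.25);print(get_grip_width())
move_pose(*binpose(strip([0,0,.12]),CY,20));P=binpose(strip([0,0,.05]),CY,20)
movel(P[0],v=.2);print(get_time(),get_tcp_pos(),P[0],get_grip_width(),get_ft_force())
for n in("scene","top"):cv2.imwrite(f"pics/{n}2.png",read_camera(n)[:,:,::-1])
s=cv2.imread("pics/scene2.png")[270:430,300:500];t=cv2.imread("pics/top2.png")[165:305,95:275]
cv2.imwrite("pics/c5.png",cv2.convertScaleAbs(np.hstack([cv2.resize(s,(400,320),interpolation=2),cv2.resize(t,(400,320),interpolation=2)]),alpha=1.6,beta=10))
# expected pixels of strip tip and flange corners for the nominal held pose
Rb=R.from_euler('z',np.radians(CY)).as_matrix()@R.from_euler('y',np.radians(20)).as_matrix();st=strip([0,0,.05])
for l in([.0055,.028,.002],[.0055,-.028,.002],[.021,.028,-.0225],[.021,-.028,-.0225]):print(l,proj("scene",st+Rb@l),proj("top",st+Rb@l))
E
```

```text
grip w 0.7279890866250154
0.7268840114751737
9.45 [0.5138 0.2586 0.1955] [0.5134 0.2592 0.1951] 0.7259940590569155 [ 0.6712  0.114  -0.9954]
[0.0055, 0.028, 0.002] [[424.2639 357.4154]] [[172.8017 221.0605]]
[0.0055, -0.028, 0.002] [[396.7371 345.5385]] [[193.2803 212.0343]]
[0.021, 0.028, -0.0225] [[420.65   364.0768]] [[174.3817 220.3202]]
[0.021, -0.028, -0.0225] [[393.8116 352.3938]] [[194.4734 211.4646]]
```

View pics/c5.png

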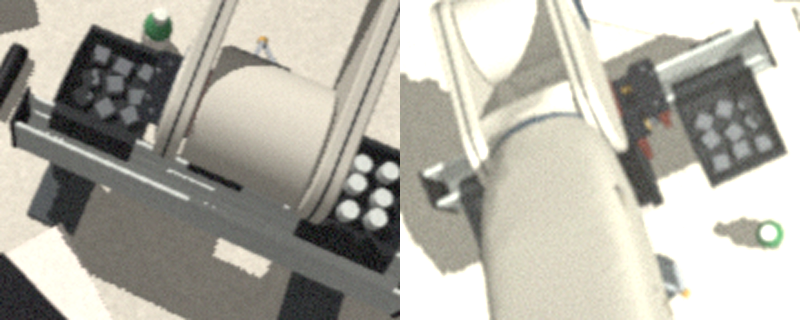

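The strip's dark edge runs from about (190,168) to (243,190) in the crop, which matches the predicted line from (188,165) to (241,188). I'll lower it over the plate.

```bash
python3 - <<'E'
from h import *
P=binpose(strip([0,0,.015]),CY,20);print(movel(P[0],frame=P[1],v=.1,until_force=8),get_tcp_pos()-np.array(P[0]),get_ft_force())
P=binpose(strip([0,0,-.006]),CY,20);hit=movel(P[0],frame=P[1],v=.03,until_force=6)
e=get_tcp_pos()-np.array(P[0]);print(hit,"dz above nominal -6mm:",e,get_ft_force(),get_ft_torque(),get_grip_width(),get_time())
E
```

```text
False [-0.0001 -0.     -0.0002] [-0.2494  0.1642 -1.4145]
True dz above nominal -6mm: [-0.0008 -0.0004  0.0133] [ 0.2981 -0.1577 -1.0649] [ 0.1965 -0.3913 -0.0167] 0.7263937111659748 10.4417
```

```bash
python3 - <<'E'
from h import *
wait(.3);print(get_ft_force(),get_ft_torque())
for z in(.0065,.0055,.0045,.0035,.0025,.0015,.0005):
    P=binpose(strip([0,0,z]),CY,20);hit=movel(P[0],frame=P[1],v=.02,until_force=10);wait(.1)
    a=np.radians(CY);f=R.from_euler('z',-a).apply(get_ft_force());t=R.from_euler('z',-a).apply(get_ft_torque())
    print(z,hit,"f rail",f,"t",t,get_tcp_pos()-np.array(P[0]))
    if hit or np.abs(f).max()>12:break
print(get_time())
E
```

```text
[-0.0136 -0.2764 -1.5139] [ 0.2052 -0.3427 -0.0191]
0.0065 False f rail [-4.3531  0.1782  3.0139] t [0.0231 0.502  0.0109] [-0.0006 -0.0003  0.0001]
0.0055 False f rail [-7.2705  0.0881  4.561 ] t [0.0189 0.7847 0.0633] [-0.0009 -0.0004  0.0003]
0.0045 False f rail [-7.1587  0.2421  6.4281] t [-0.0068  0.9029  0.0741] [-0.0011 -0.0006  0.0004]
0.0035 False f rail [-8.9533 -0.2359  6.3685] t [0.0205 1.0986 0.0186] [-0.0014 -0.0007  0.0005]
0.0025 False f rail [-10.2424   0.5564   7.2856] t [0.007  1.1817 0.0355] [-0.0014 -0.0007  0.0006]
0.0015 False f rail [-9.5222  0.9263  8.2572] t [0.0682 1.1082 0.0476] [-0.0014 -0.0007  0.0006]
0.0005 False f rail [-9.2317  0.7242  7.053 ] t [0.0081 0.994  0.0578] [-0.0012 -0.0006  0.0007]
13.1917
```

The rail pushes the bin back toward the robot, so the bin sits a few mm too far forward. I'll shift it along -x until the side force is gone, then seat it.

```bash
python3 - <<'E'
from h import *
def fr():
    wait(.1);r=R.from_euler('z',-np.radians(CY));return r.apply(get_ft_force()),r.apply(get_ft_torque())[1]
for x in(-.001,-.002,-.003,-.004,-.005,-.006):
    P=binpose(strip([x,0,.0005]),CY,20);movel(P[0],frame=P[1],v=.02);f,t=fr();print(x,f,t,get_tcp_pos()-np.array(P[0]))
    if f[0]>-2:break
for z in(-.0005,-.0015,-.0025,-.0035,-.0045):
    if f[2]>10:break
    P=binpose(strip([x,0,z]),CY,20);movel(P[0],frame=P[1],v=.02);f,t=fr();print("z",z,f,t,get_tcp_pos()[2]-P[0][2])
for n in("scene","top"):cv2.imwrite(f"pics/{n}3.png",read_camera(n)[:,:,::-1])
print(get_time())
E
```

```text
-0.001 [-6.7949 -0.0582  6.1363] 0.48404876727611873 [-0.0003 -0.0001  0.0005]
-0.002 [-2.6203 -0.3146  5.1308] -0.05677991237257052 [0.0005 0.0002 0.0004]
-0.003 [6.0318 0.4259 4.0614] -1.1694203379731805 [0.0013 0.0006 0.0003]
z -0.0005 [4.7668 0.261  5.7555] -0.9994831122392313 0.0005800246984212498
z -0.0015 [3.4117 0.1513 6.583 ] -0.8407521456522025 0.0006612953514081032
z -0.0025 [ 2.6233 -0.1817  6.8113] -0.726357584879857 0.000679789795286434
z -0.0035 [ 2.3621 -0.4717  7.5987] -0.6977255919268155 0.000667787072890974
z -0.0045 [ 1.6075 -0.2064  8.0088] -0.6092150632578819 0.0006577409284417579
16.0917
```

```bash
python3 - <<'E'
import cv2,numpy as np
s=cv2.imread("pics/scene3.png")[270:400,340:480];t=cv2.imread("pics/top3.png")[175:305,135:275]
cv2.imwrite("pics/c6.png",cv2.convertScaleAbs(cv2.resize(np.hstack([s,t]),None,fx=2.85,fy=2.85,interpolation=2),alpha=2.2,beta=20))
E
```

```text
(no output)
```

View pics/c6.png

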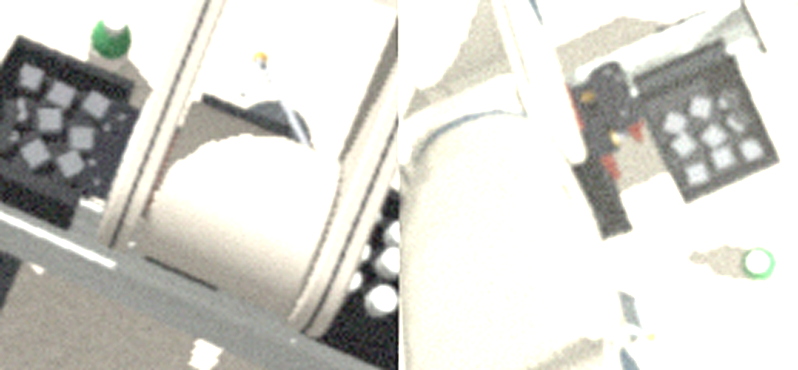

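```bash
python3 - <<'E'
from h import *
Rz=R.from_euler('z',np.radians(CY)).as_matrix()
for tip in(5,10,15,20,25):
    Rb=Rz@R.from_euler('y',np.radians(tip)).as_matrix()
    for l in([-.105,-.032,-.024],[-.105,-.032,-.048],[-.105,.032,-.024]):
        w=strip([0,0,.001])+Rb@l;print(tip,l,proj("scene",w),proj("top",w))
c=lambda x,y:(340+x/2.85,270+y/2.85);t=lambda x,y:(135+(x-399)/2.85,175+y/2.85)
print("obs scene",c(205,97),c(283,121),"top",t(630,230),t(605,238))
E
```

```text
5 [-0.105, -0.032, -0.024] [[408.9747 306.5239]] [[216.392  253.7309]]
5 [-0.105, -0.032, -0.048] [[407.6352 309.566 ]] [[218.1088 255.125 ]]
5 [-0.105, 0.032, -0.024] [[437.3293 318.1676]] [[193.8508 263.7908]]
10 [-0.105, -0.032, -0.024] [[409.7759 304.6187]] [[215.9656 253.7665]]
10 [-0.105, -0.032, -0.048] [[408.7419 306.8649]] [[217.996  255.8747]]
10 [-0.105, 0.032, -0.024] [[438.3608 316.327 ]] [[193.2865 263.8876]]
15 [-0.105, -0.032, -0.024] [[410.4658 303.0063]] [[215.4057 253.514 ]]
15 [-0.105, -0.032, -0.048] [[409.7506 304.4249]] [[217.7399 256.3336]]
15 [-0.105, 0.032, -0.024] [[439.2948 314.7888]] [[192.5871 263.6961]]
20 [-0.105, -0.032, -0.024] [[411.0372 301.7044]] [[214.7141 252.9699]]
20 [-0.105, -0.032, -0.048] [[410.653  302.2669]] [[217.3396 256.4925]]
20 [-0.105, 0.032, -0.024] [[440.1226 313.5708]] [[191.7555 263.2124]]
25 [-0.105, -0.032, -0.024] [[411.4831 300.73  ]] [[213.8939 252.1334]]
25 [-0.105, -0.032, -0.048] [[411.4407 300.4111]] [[216.7954 256.3444]]
25 [-0.105, 0.032, -0.024] [[440.836  312.6896]] [[190.7959 262.4352]]
obs scene (411.9298245614035, 304.03508771929825) (439.29824561403507, 312.4561403508772) top (216.05263157894737, 255.7017543859649) (207.28070175438597, 258.50877192982455)
```

Pressing at the strip has turned the bin about 6.5° toward level in the pads, so its real tip is only about 13.5°. I'll lift slightly, tip further, and then turn it level with light pressure.

```bash
sed -i 's/SL=0$/SL=-6.5/' h.py; python3 - <<'E'
from h import *
def go(x,z,tip,v=.03):
    P=binpose(strip([x,0,z]),CY,tip);movel(P[0],frame=P[1],v=v);wait(.1);r=R.from_euler('z',-np.radians(CY))
    f=r.apply(get_ft_force());print(x,z,tip,f,"ty %.2f"%r.apply(get_ft_torque())[1],get_tcp_pos()-np.array(P[0]));return f
go(-.0025,.005,13.5);go(-.0025,.005,22)
for z in(.004,.003,.002):
    f=go(-.0025,z,22)
    if f[2]>4:break
print(get_time())
E
```

```text
-0.0025 0.005 13.5 [-0.7799 -0.0963 -1.5554] ty -0.37 [-0.0006 -0.0003 -0.0006]
-0.0025 0.005 22 [-0.2643 -0.5462 -1.6383] ty -0.46 [-0.0004 -0.0002 -0.0003]
-0.0025 0.004 22 [ 0.9345 -0.1402 -1.2725] ty -0.49 [-0.0001 -0.      0.0002]
-0.0025 0.003 22 [-0.7638 -0.8752 -1.6692] ty -0.47 [-0. -0. -0.]
-0.0025 0.002 22 [-0.1352 -1.1845  1.2788] ty -0.29 [0.     0.     0.0001]
18.075
```

```bash
python3 - <<'E'
from h import *
x=-.0025
for tip in(19,16,13,10,7,4,2,0):
    P=binpose(strip([x,0,.0006+.004*np.tan(np.radians(tip))]),CY,tip);movel(P[0],frame=P[1],v=.04);wait(.05);r=R.from_euler('z',-np.radians(CY))
    f=r.apply(get_ft_force());t=r.apply(get_ft_torque())[1];print(tip,f,"ty %.2f"%t,get_tcp_pos()-np.array(P[0]))
    if np.abs(f).max()>25:break
    if f[0]<-6:x-=.001
    if f[0]>6:x+=.001
print(x,get_time(),get_grip_width())
E
```

```text
19 [-0.0174  0.3774 -1.9369] ty -0.37 [-0.      0.      0.0001]
16 [-1.8357  0.082   0.8239] ty -0.06 [-0.0001 -0.      0.0001]
13 [-2.5257  0.4529  0.2373] ty 0.01 [-0.0001 -0.0001  0.    ]
10 [-3.6602  0.4448  0.3402] ty 0.19 [-0.0001 -0.0001  0.    ]
7 [-2.9978 -0.0588 -0.2488] ty 0.29 [-0.0002 -0.0001  0.    ]
4 [-4.852   0.0574 -0.4392] ty 0.40 [-0.0002 -0.0001 -0.    ]
2 [-4.2892  0.5203 -0.235 ] ty 0.44 [-0.0003 -0.0001 -0.0001]
0 [-5.7024  1.0686 -1.1103] ty 0.62 [-0.0003 -0.0002 -0.0001]
-0.0025 20.475 0.726842691945381
```

```bash
python3 - <<'E'
from h import *
r=R.from_euler('z',-np.radians(CY))
for x,z,tip in((-.0025,-.0005,-2),(-.0025,-.0015,-4)):
    P=binpose(strip([x,0,z]),CY,tip);movel(P[0],frame=P[1],v=.04);wait(.1);print(tip,r.apply(get_ft_force()),"ty %.2f"%r.apply(get_ft_torque())[1])
command_gripper(1.0);wait(.1);print(r.apply(get_ft_force()))
M=R.from_quat(np.roll(P[1],-1)).as_matrix()
movel(P[0]-.10*M[:,2],v=.2)
q=get_tcp_pos();movel([q[0]-.1,q[1]-.12,max(q[2],.3)],v=.4)
j=np.array(get_joint_pos());j[0]=-.1;movej(j.tolist())
print(get_time(),get_tcp_pos())
for n in("scene","top"):cv2.imwrite(f"pics/{n}4.png",read_camera(n)[:,:,::-1])
s=cv2.imread("pics/scene4.png")[270:410,320:500];t=cv2.imread("pics/top4.png")[165:305,95:275]
cv2.imwrite("pics/c7.png",cv2.convertScaleAbs(cv2.resize(np.hstack([s,t]),None,fx=2.2,fy=2.2,interpolation=2),alpha=1.7,beta=15))
Rz=R.from_euler('z',np.radians(CY)).as_matrix()
for l in([-.105,-.032,-.024],[-.105,.032,-.024],[-.105,.032,-.048],[.0055,.028,.002],[.0055,-.028,.002]):
    for n in("scene","top"):
        w=proj(n,strip([0,0,0])+Rz@l)[0];print(l,n,w,"crop",(w-[320,270])*2.2 if n=="scene" else (w-[95,165])*2.2+[396,0])
E
```

```text
-2 [-8.3296 -0.4054 -0.7038] ty 1.21
-4 [-12.9758  -0.1183   9.1219] ty 2.21
[0.2797 0.2167 0.2017]
23.8333 [ 0.4458 -0.0339  0.2984]
[-0.105, -0.032, -0.024] scene [408.0005 308.865 ] crop [193.6012  85.503 ]
[-0.105, -0.032, -0.024] top [216.7429 253.4413] crop [663.8344 194.5709]
[-0.105, 0.032, -0.024] scene [436.1146 320.4462] crop [255.4522 110.9816]
[-0.105, 0.032, -0.024] top [194.3514 263.4341] crop [614.5731 216.555 ]
[-0.105, 0.032, -0.048] scene [433.8993 324.0596] crop [250.5785 118.9312]
[-0.105, 0.032, -0.048] top [196.0856 263.9673] crop [618.3882 217.7281]
[0.0055, 0.028, 0.002] scene [419.9822 363.5512] crop [219.9609 205.8127]
[0.0055, 0.028, 0.002] top [177.0772 223.5835] crop [576.5699 128.8836]
[0.0055, -0.028, 0.002] scene [393.7136 352.1192] crop [162.1699 180.6622]
[0.0055, -0.028, 0.002] top [196.9171 214.8295] crop [620.2177 109.6249]
```

View pics/c7.png

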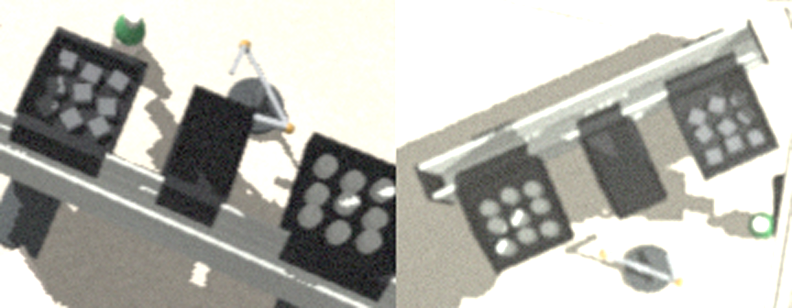

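The bin's front corners at (194,86) and (254,112) agree with the level, home prediction, and its edges run parallel to the hung bins. Now I plan the capacitor.

```bash
python3 - <<'E'
from h import *
print(np.array(get_joint_pos()))
a=np.radians(TY);tx=np.array([np.cos(a),np.sin(a),0])
for f in(0,1):
  for sl in(35,38,40,42):
    M=rotm(TY,sl,f);T=CAP+.006*tx+[0,0,.0035]
    for b in(0,.05,.12,.2):
        s=inverse_kinematics(T-b*M[:,2],quat(M));print(f,sl,b,T-b*M[:,2],None if s is None else np.array(s))
  for sl in(15,25):
    s=inverse_kinematics(strip([-.05,0,-.03]),quat(rotm(CY,sl,f)));print("place",sl,None if s is None else np.array(s))
E
```

```text
[-0.0972  0.0843  1.8987 -0.0061  1.2032 -1.7123]
0 35 0 [ 0.4882 -0.3225  0.0195] [-0.6413  0.6527  2.1959  2.9172  0.3218  1.6831]
0 35 0.05 [ 0.4633 -0.3083  0.0605] [-0.6506  0.536   2.2592  2.8551  0.2709  1.7388]
0 35 0.12 [ 0.4284 -0.2884  0.1178] [-0.6662  0.3532  2.331   2.6209  0.1707  1.9638]
0 35 0.2 [ 0.3886 -0.2656  0.1833] None
0 38 0 [ 0.4882 -0.3225  0.0195] [-0.6454  0.6733  2.2206  2.9485  0.4185  1.6473]
0 38 0.05 [ 0.4615 -0.3072  0.0589] [-0.6561  0.5596  2.2901  2.9093  0.376   1.6786]
0 38 0.12 [ 0.424  -0.2859  0.1141] [-0.6745  0.3778  2.3717  2.7899  0.2816  1.7862]
0 38 0.2 [ 0.3813 -0.2615  0.1771] [-0.7026  0.133   2.4354  2.1944  0.1394  2.3675]
0 40 0 [ 0.4882 -0.3225  0.0195] [-0.6481  0.6893  2.236   2.962   0.4843  1.6305]
0 40 0.05 [ 0.4603 -0.3065  0.0578] [-0.6599  0.5786  2.3095  2.9309  0.4483  1.6525]
0 40 0.12 [ 0.4212 -0.2843  0.1114] [-0.6803  0.3993  2.3976  2.8442  0.3616  1.7254]
0 40 0.2 [ 0.3765 -0.2588  0.1727] [-0.7124  0.1511  2.4697  2.5001  0.2086  2.0524]
0 42 0 [ 0.4882 -0.3225  0.0195] [-0.6509  0.7071  2.2504  2.9718  0.5509  
[... 1103 characters left out ...]
40 0.05 [ 0.4603 -0.3065  0.0578] [-0.6599  0.5786  2.3095  2.9309  0.4483 -1.4891]
1 40 0.12 [ 0.4212 -0.2843  0.1114] [-0.6803  0.3993  2.3976  2.8442  0.3616 -1.4162]
1 40 0.2 [ 0.3765 -0.2588  0.1727] [-0.7124  0.1511  2.4697  2.5001  0.2086 -1.0892]
1 42 0 [ 0.4882 -0.3225  0.0195] [-0.6509  0.7071  2.2504  2.9718  0.5509 -1.5245]
1 42 0.05 [ 0.4592 -0.3059  0.0567] [-0.6637  0.6002  2.3277  2.9461  0.5224 -1.5092]
1 42 0.12 [ 0.4185 -0.2827  0.1087] [-0.6865  0.4252  2.4225  2.8788  0.4456 -1.4581]
1 42 0.2 [ 0.372  -0.2562  0.1681] [-0.7229  0.176   2.5032  2.6518  0.2931 -1.2518]
place 15 [0.4464 0.3807 1.9875 0.0021 0.5116 1.5652]
place 25 [0.4459 0.3546 2.1031 0.0075 0.2475 1.5595]
```

```bash
cat >> h.py <<'E'
_a=np.radians(TY);TX=np.array([np.cos(_a),np.sin(_a),0]);MC=rotm(TY,42,True);QC=quat(MC);TC=CAP+.006*TX+[0,0,.0035]
B2=[-.7229,.176,2.5032,2.6518,.2931,-1.2518]
E
python3 - <<'E'
from h import *
j=np.array(get_joint_pos());movej([0.0,j[1],j[2],2.6518,.6,-1.4])
movej([-.25]+B2[1:]);command_gripper(.39);movej(B2)
movel(TC-.12*MC[:,2],frame=QC,v=.2);print(get_time(),get_tcp_pos(),TC-.12*MC[:,2],get_joint_pos())
print(movel(TC-.03*MC[:,2],frame=QC,v=.12,until_force=6),get_ft_force(),get_time())
for n in("scene","top"):cv2.imwrite(f"pics/{n}5.png",read_camera(n)[:,:,::-1])
s=cv2.imread("pics/scene5.png")[140:260,210:350];t=cv2.imread("pics/top5.png")[200:320,350:490]
cv2.imwrite("pics/c8.png",cv2.convertScaleAbs(cv2.resize(np.hstack([s,t]),None,fx=2.85,fy=2.85,interpolation=2),alpha=1.8,beta=15))
for n in("scene","top"):print(n,proj(n,[TC-.03*MC[:,2],CAP+[0,0,.011]]))
E
```

```text
30.5917 [ 0.4183 -0.2812  0.1082] [ 0.4185 -0.2827  0.1087] [-0.6846  0.4252  2.4235  2.8778  0.4446 -1.4573]
False [ 0.368  -0.6601 -0.7939] 31.4917
scene [[272.4882 185.3889]
 [268.0529 189.1729]]
top [[406.4902 262.58  ]
 [408.135  258.665 ]]
```

View pics/c8.png

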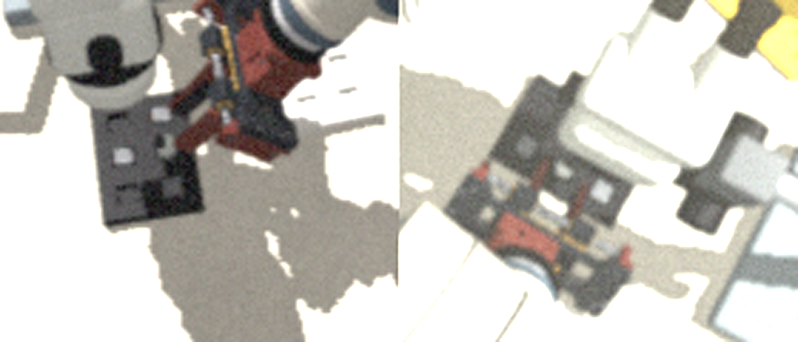

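The fingers straddle the can: tips at about (545,165) and (582,188), can at (563,172) in the right-hand crop. The ring light is clear, so I go in.

```bash
python3 - <<'E'
from h import *
hit=movel(TC,frame=QC,v=.08,until_force=6);print(hit,get_tcp_pos()-TC,get_ft_force())
if not hit:
    command_gripper(0.0);print("w",get_grip_width()*88,get_ft_force())
    p=np.array(get_tcp_pos());movel(p+[0,0,.01],v=.05);print(get_grip_width()*88,get_ft_force())
    p=p+[0,0,.01];movel(p-.10*MC[:,2],v=.12);print(get_time(),get_grip_width()*88)
    for n in("scene","top"):cv2.imwrite(f"pics/{n}6.png",read_camera(n)[:,:,::-1])
    s=cv2.imread("pics/scene6.png")[140:260,210:350];t=cv2.imread("pics/top6.png")[200:320,350:490]
    cv2.imwrite("pics/c9.png",cv2.convertScaleAbs(cv2.resize(np.hstack([s,t]),None,fx=2.85,fy=2.85,interpolation=2),alpha=1.8,beta=15))
E
```

```text
False [-0.0002  0.0002 -0.0005] [0.0456 0.318  0.2917]
w 17.091540295806222 [ 0.6071 -0.2163  1.4683]
17.37706729549555 [-0.3007 -0.0553 -0.4535]
33.875 16.988352411632324
```

View pics/c9.png

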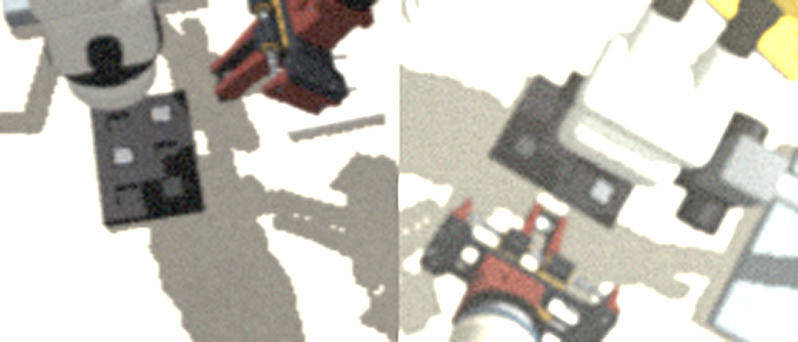

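The can is in the fingers, held at 17 mm, and its pocket is empty while the inductors have not moved. I'll carry it over and place it.

```bash
cat >> h.py <<'E'
MP=rotm(CY,25,True);QP=quat(MP)
def capT(x,z): return strip([x+.0068,0,0])*[1,1,0]+[0,0,z+.0016]
E
python3 - <<'E'
from h import *
movej(B2);movej([-.25]+B2[1:]);movej([-.15,.084,1.9,2.65,.6,-1.2])
movej([0,.084,1.9,0.,1.2,1.56]);movej([.446,.084,1.9,0.,1.0,1.56])
print(get_time(),get_tcp_pos(),get_grip_width()*88)
move_pose(capT(-.045,.24),QP);print(np.array(get_joint_pos()))
movel(capT(-.045,.155),v=.15);print(get_time(),get_tcp_pos()-capT(-.045,.155),get_grip_width()*88,get_ft_force())
hit=movel(capT(-.045,.129),v=.03,until_force=2.5);print(hit,get_tcp_pos()-capT(-.045,.1333),get_ft_force(),get_time())
E
```

```text
40.5 [0.4539 0.2296 0.3019] 17.090602796383145
[0.4438 0.184  2.0032 0.0035 0.5206 1.5637]
41.75 [0.0009 0.0003 0.0012] 16.787368525369466 [0.5064 0.0517 0.0491]
True [ 0.     0.    -0.002] [-2.2654 -1.1476  6.9967] 42.4917
```

Contact came within 2 mm of the expected floor height, so I release in small steps, back off and look.

```bash
python3 - <<'E'
from h import *
p=np.array(get_tcp_pos());movel(p+[0,0,.001],v=.02)
command_gripper(.225);wait(.2);command_gripper(.28);wait(.2);print(get_grip_width()*88,get_ft_force())
p=np.array(get_tcp_pos());movel(p-.10*MP[:,2],v=.1)
j=np.array(get_joint_pos());p=np.array(get_tcp_pos());print(p);movel([p[0]-.06,p[1]-.05,.3],v=.3)
j=np.array(get_joint_pos());j[0]=-.15;movej(j.tolist());print(get_time())
for n in("scene","top"):cv2.imwrite(f"pics/{n}7.png",read_camera(n)[:,:,::-1])
s=cv2.imread("pics/scene7.png")[270:410,320:500];t=cv2.imread("pics/top7.png")[165:305,95:275]
cv2.imwrite("pics/c10.png",cv2.convertScaleAbs(cv2.resize(np.hstack([s,t]),None,fx=2.2,fy=2.2,interpolation=2),alpha=2,beta=20))
E
```

```text
24.58991738260209 [-0.7992  0.7387  0.382 ]
[0.4838 0.2449 0.224 ]
46.375
```

View pics/c10.png

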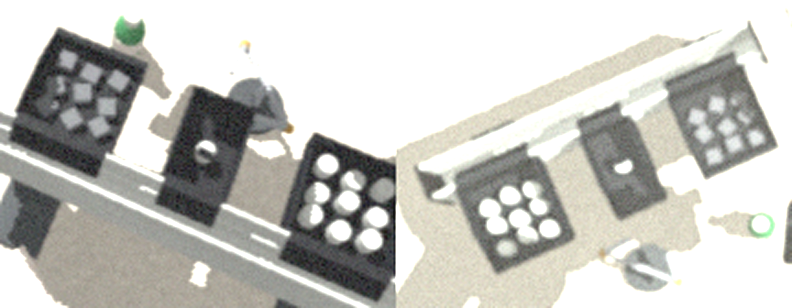

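The can stands in the middle of the hung bin, at (205,152) in the left crop and (623,167) in the right. The bin's outline has not moved and the arm is clear, so I hand in.

```bash
python3 -c "
from station import *
print(get_ft_force(),get_time());job_done();print(get_time())"
```

```text
[ 0.67491652  0.83025759 -1.17418086] 46.475
the job is handed in; nothing more can be done
the job is handed in; nothing more can be done
```

The bin is hung in the free place on the rail, the can capacitor stands inside it, and I handed the job in at 46.5 s of the 64 s allowed. The station gives no verdict, so this rests on my own checks.

**What I did:**
- **Bin:** I gripped it by the side walls, tipped its front up about 20° and lowered the strip over the plate. I turned it level and let go.
- **Capacitor:** I plucked it at a 42° slant with no contact on the way in. I set it down until it touched the bin floor, then opened the fingers in small steps.

**Checks that agreed:**
- After release, the bin's front corners were within about a pixel of where a level, home bin should appear. The picture after placing shows it in the same position.
- The can stands mid-bin.
- The inductors looked undisturbed after the pluck, and the flux bottle and clamp stand after the placing. The tweezers, screwdriver and reel I did not check again.

**Checks that did not agree at first:**
- **Rail position:** the two cameras differed by about 2.4 mm on the rail plate.
- **First lowering of the bin:** it touched the plate about 6 mm too high, because the bin sat 2–3 mm too far forward. The pressing also turned it about 6.5° in the fingers.
- **How I fixed it:** I shifted the bin back, lifted it slightly, tipped it again and seated it with light forces. The firmest press at the end was about 13 N.

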